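# Roll a flatted spindle in a V-rest until its flat beds

### The arm

A 6-joint arm with a two-finger parallel gripper is mounted at the origin on a cart in front of the work surface, level with it; the furniture and walls round the work are solid. World frame = base frame: x ahead of the robot, y to its left, z up, the work surface at z = 0. Lengths are in mm, angles in rad, forces in N, time in s.
With the tool pointing down it reaches from about 350 to 975 mm from the base axis. Payload 7.1 kg.
Tool frame: the origin (TCP) lies at the very end of the fingers, on their centre line; the grasp point (between the pads) lies 19 mm behind it (ctrl.grip_point_offset is the distance from the TCP to the grasp point, in mm); z points along the fingers, y is the direction in which the jaws open and shut (so a half turn about z gives the same grasp; the last joint's range is limited). The gripper opens to 88 mm and grips with 3 to 60 N. Pads are 20 mm wide; open, the fingers measure 115 mm over their backs; the gripper's body (75 mm by 178 mm) begins 61 mm behind the grasp point.
Start: joints at [-1.228, 0.423, 1.63, -0, 1.089, -0.019], TCP at [221.24, -584.515, 222.675] pointing down, gripper open.
Joint ranges: [-3, 3], [-0.9, 2.11], [0.09, 2.58], [-1.31, 4.45], [0.11, 2.69], [-2.54, 2.54]. Speed limits (rad/s): [2.39, 2.39, 3.01, 3.14, 3.14, 3.14].

### API

Orientations are given as a rotation vector (axis times angle).
In Python, from workcell import ctrl gives the robot as it stands.
- The arm moves only by the tool move_arm, never from a script. Its argument "increments" is one flat list of numbers, 5 for each row, row after row: the closure in counts, from 0 (fully open) to 255 (shut), then the shift along the tool's x, y, z in mm, then the turn about the tool's z in degrees. In form: [grip, dx, dy, dz, yaw, grip, dx, dy, dz, yaw, ...]. A call has 1 to 12 rows; each row is the pose to reach, as a shift and turn from the pose measured when the call began, along the tool's axes at that moment; what a row does not reach only later rows make up. A row lasts 1/8 s, in which the tool goes at most 62.5 mm and 10.7 degrees, less where a joint would pass 70% of its speed; a pose out of reach is approached as far as the arm can. A call with a gripper value outside its range is refused whole. The fingers move at their own pace and stop on an object; the grip force is fixed at half the most. Time passes only in rows, so rows that repeat a pose let the fingers close. It gives the time, the measured TCP pose, the force and the opening at its end, in the units of the state.
- ctrl.get_obs(): the state, without advancing time (a new reading comes with each control period).
- ctrl.get_image(name): name is "scene" or "top" or "wrist"; returns a dict with "frame" (384x512x3 uint8, red, green, blue), "vertical_fov" (degrees; the focal length in pixels is half the picture's height over the tangent of half this angle, whatever the lens; pixels are square), "cx", "cy" (the principal point, pixels), "distortion" ([k1, k2, p1, p2, k3] as OpenCV has them; the pictures are not rectified), "pose" (4x4, takes a point from camera to world coordinates); the wrist camera has in their place "mount" (4x4, takes a point from camera to tool coordinates, whose origin is the TCP and whose axes are the flange's). Camera axes: x right, y down, z forward; pixel columns grow to the right and rows downward; lengths in mm; the calibration is good to about 2 mm. A picture is of the moment at which its call begins: read the wrist's pose just before it. There is no depth.
- ctrl.close_job(): hands the job in, once; it reports no verdict.
The state is a dict: "t": time; "qpos": joint angles; "qvel": joint speeds; "joint_torque": joint torques, N m; "ee_pos": TCP position; "orientation": TCP orientation; "ft_force": force on the tool from outside, world axes, zero at the start; "moment": the same for the moment, N m; "width": finger opening in mm.
Only numpy, scipy, OpenCV 4.12 (cv2) and the standard library are available. Lean on these libraries where they do the work, as an engineer would, in place of code of your own. Each camera call takes 0.05 s, during which the arm holds its last target.

### The job

Pick up the longer of the two spindles and lay it in the V-rest, across both V's and centred, with its index arm still leaning over, and let go. Then roll it in the V's by its arm until the arm stands upright and the flat beds on a V face, and leave it there. Do not disturb the short spindle.

Things in the scene. Friction and masses are not known exactly. Their poses are not given: they have to be found in the camera images.
- long_spindle: Longer spindle: aluminium rod, 36 mm diameter, 0.3 kg, with one flat along it (14.4 mm from the axis) and a thin arm near one end. Origin on the axis, at the grip point; rod from x = -66 to +72 mm; x along the axis to the arm end, flat's normal -z, arm at x = 62 mm midway between +y and +z. Starts lying on its flat, axis 14.4 mm above the worktop, arm leaning 45 degrees.
- long_spindle_tip (a point): Tip of the long spindle's index arm: a round steel pin of 8 mm diameter standing out radially, its tip 48 mm from the rod's axis (30 mm clear of the rod). A sideways push of 3 to 8 N on it rolls the spindle in the V's. The point's z axis points outward along the arm.
- v_rest: Fixed steel rest: base plate 122 x 84 x 12 mm with two upright plates (64 wide, 14 thick, top at 48 mm), each with an open 90 degree V. x along the groove, z up; plates at x = -42 and +42 mm, 70 mm gap for fingers. Origin mid underside. The spindle may lie either way round, arm outside the plates. Laid in flat down it rests on its round side; friction holds it at any angle.
- v_seat (a point): Point midway between the two V's, 50 mm above the worktop: where the long spindle's origin lies when it rests in the V's on its round side. Once the arm is rolled upright and the flat is bedded, the axis is 2.5 mm lower and 2.5 mm to the side towards which the arm leaned.
- short_spindle: Shorter spindle, to be left alone: same shape, 22 mm diameter, 64 mm long, arm tip 30 mm from the axis; too short to span the V's. Origin on its axis at the middle, axes as for the long one; lies on its flat, axis 8.8 mm above the worktop. The two spindles may have swapped places.
Mind the look-alikes: they are no part of the job. Leave any pink look-alike of the long_spindle alone. Several things have the shape of the v_rest; the one meant has the colours described above.

How it is judged (in metres and radians):
On the way:
1. the long spindle lies released across both V's, its arm still leaning by more than 25 degrees (distance between long_spindle and v_seat below 0.015 m and angle between the x axis of long_spindle and the x axis of v_rest, either way round below 0.12 rad and angle between long_spindle_tip's own z axis and vertical above 0.436 rad and contact force between long_spindle and the fingers below 0.3 N), for 0.2 s.
At the end, for the whole second after the job is handed in: The long spindle lies released and at rest across both V's, its origin within 15 mm of the seat point and its axis within 7 degrees of the groove, its arm within 11 degrees of upright, so that the flat is bedded on a V face (distance between long_spindle and v_seat below 0.015 m and angle between the x axis of long_spindle and the x axis of v_rest, either way round below 0.12 rad and angle between long_spindle_tip's own z axis and vertical below 0.19 rad and contact force between long_spindle and the fingers below 0.3 N and linear speed of long_spindle below 0.02 m/s); the robot touches nothing.
It fails at once if the short spindle is moved by more than 30 mm (distance of short_spindle from where it was at the start of the episode above 0.03 m).
It also fails if it takes over 45 s, if anything falls off the work surface, if the arm or the gripper's body presses on something with over 40 N, if the wrist force passes 120 N, or if a joint passes its speed limit or range.

## Working session

There is one attempt and no reset: what is moved stays moved. The work goes in short steps, Python scripts to look and compute and a tool call to move; the robot and the scene stay as the last step left them, time stands still between calls to the robot, and variables do not carry over. Pictures are saved under pics/ and viewed, and the job is handed in when it is done.

Besides the shell and the picture viewer there is one more tool, called after ">>>" in YAML: its name, and indented under it one key for each argument. move_arm: Moves the arm, as the interface text tells. Its arguments: {"type":"object","properties":{"increments":{"type":"array","items":{"type":"number"}}},"required":["increments"]}

```bash
mkdir -p pics; ls; cat > h.py <<'E'
import numpy as np,cv2
from workcell import ctrl
from scipy.spatial.transform import Rotation as R
def K(im):
    h=im["frame"].shape[0]; f=h/2/np.tan(np.radians(im["vertical_fov"])/2)
    return np.array([[f,0,im["cx"]],[0,f,im["cy"]],[0,0,1.]])
def grab(n):
    o=ctrl.get_obs(); im=ctrl.get_image(n)
    if n=="wrist":
        T=np.eye(4);T[:3,:3]=R.from_rotvec(o["orientation"]).as_matrix();T[:3,3]=o["ee_pos"]
        im["pose"]=T@np.array(im["mount"])
    return im
def ray(im,uv):
    p=cv2.undistortPoints(np.array(uv,float).reshape(-1,1,2),K(im),np.array(im["distortion"],float)).reshape(-1,2)
    d=np.c_[p,np.ones(len(p))]@np.array(im["pose"])[:3,:3].T
    return np.array(im["pose"])[:3,3],d
def onz(im,uv,z):
    c,d=ray(im,uv); return c+d*((z-c[2])/d[:,2])[:,None]
def proj(im,P):
    T=np.linalg.inv(np.array(im["pose"]));
    return cv2.projectPoints(np.array(P,float).reshape(-1,1,3),cv2.Rodrigues(T[:3,:3])[0],T[:3,3],K(im),np.array(im["distortion"],float))[0].reshape(-1,2)
def save(im,f,crop=None,s=1):
    a=im["frame"]
    if crop: a=a[crop[1]:crop[3],crop[0]:crop[2]]
    a=cv2.resize(a,None,fx=s,fy=s,interpolation=cv2.INTER_CUBIC)
    cv2.imwrite(f,a[:,:,::-1])
import pickle
E
python3 - <<'E'
from h import *
for n in("scene","top","wrist"):
    im=grab(n);save(im,f"pics/{n}0.png",s=1.5);pickle.dump(im,open(n+"0.pkl","wb"))
    print(n,np.round(im["pose"],2).tolist(),im["vertical_fov"],im["distortion"])
o=ctrl.get_obs();print(o)
E
```

```text
pics
scene [[-0.59, -0.53, 0.61, -190.29], [-0.8, 0.37, -0.46, 538.15], [0.02, -0.76, -0.65, 833.31], [0.0, 0.0, 0.0, 1.0]] 56.53721330246867 [-0.02907011  0.          0.          0.          0.        ]
top [[0.02, -1.0, 0.09, 397.07], [-1.0, -0.02, -0.02, 10.4], [0.02, -0.09, -1.0, 1479.39], [0.0, 0.0, 0.0, 1.0]] 54.268499899651026 [-0.12399034  0.          0.          0.          0.        ]
wrist [[0.35, -0.9, -0.27, 295.45], [-0.94, -0.34, -0.1, -557.29], [-0.0, 0.29, -0.96, 384.46], [0.0, 0.0, 0.0, 1.0]] 67.29753240233886 [-0.06496572  0.          0.          0.          0.        ]
{'t': 0.15, 'qpos': array([-1.22801832e+00,  4.23671117e-01,  1.63046921e+00,  1.40073471e-05,
        1.08861180e+00, -1.89886221e-02]), 'qvel': array([-0.0012559 , -0.00269802, -0.0019988 ,  0.00151334, -0.00015969,
       -0.00021962]), 'joint_torque': array([-4.33872410e-04, -5.44983065e+01, -2.73920846e+01,  6.44047488e-02,
        2.05425831e-02, -5.12815893e-05]), 'ee_pos': array([ 221.09934984, -584.14213232,  222.09442145]), 'orientation': array([-3.08921232e+00, -5.64951689e-01,  2.74237736e-04]), 'ft_force': array([0.01995657, 0.32262375, 0.07873144]), 'moment': array([-0.0085627 , -0.0186957 , -0.00783845]), 'width': 88.3793258291022}
```

View pics/top0.png

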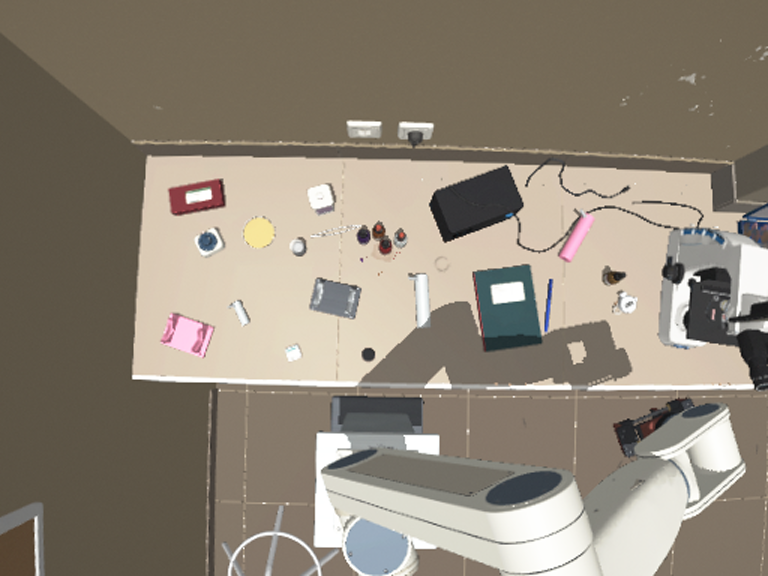

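View pics/scene0.png

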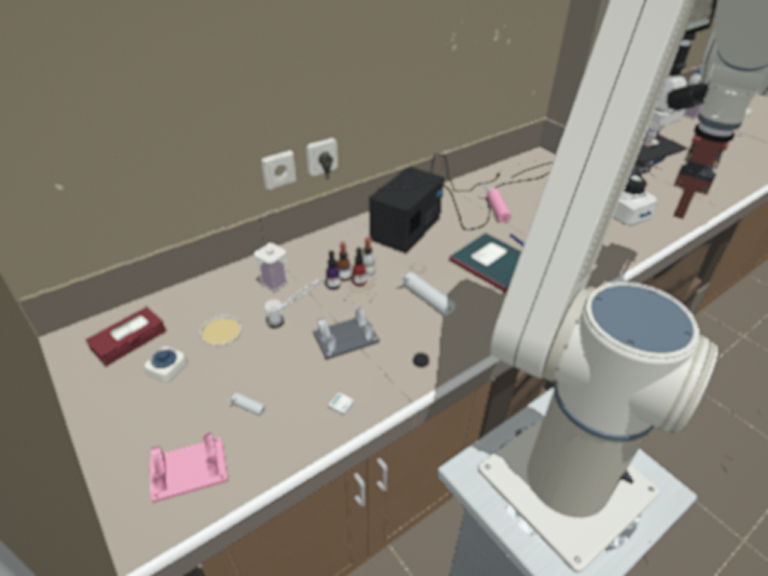

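View pics/wrist0.png

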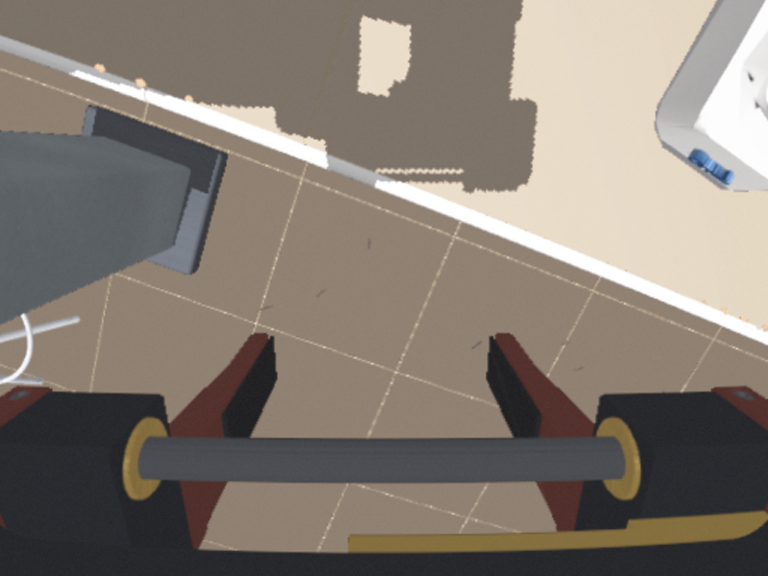

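Spindles in the top picture (px of the 1.5x view): a silver rod at (421,300), a pink rod at (576,237) which is a look-alike, and a small silver rod at (239,313) which is the short one. Rests: grey steel at (335,298) and pink at (187,335). The silver rod at (421,300) and the grey rest fit the description, so I'll confirm them in one enlarged crop.

```bash
python3 - <<'E'
from h import *
t=pickle.load(open("top0.pkl","rb"));s=pickle.load(open("scene0.pkl","rb"))
a=cv2.resize(t["frame"][170:225,195:295],(800,440),interpolation=cv2.INTER_CUBIC)
cv2.imwrite("pics/cropt.png",a[:,:,::-1])
save(s,"pics/crops.png",(200,170,310,245),7)
for n,uv,z in(("long",(281,200),18),("short",(159.5,208.5),9),("rest",(223.5,198.5),30),("pinkrod",(384,158),18)):
    print(n,onz(t,[uv],z).round())
E
```

```text
long [[ 500. -108.   18.]]
short [[456. 369.   9.]]
rest [[500. 116.  30.]]
pinkrod [[ 679. -524.   18.]]
```

View pics/cropt.png

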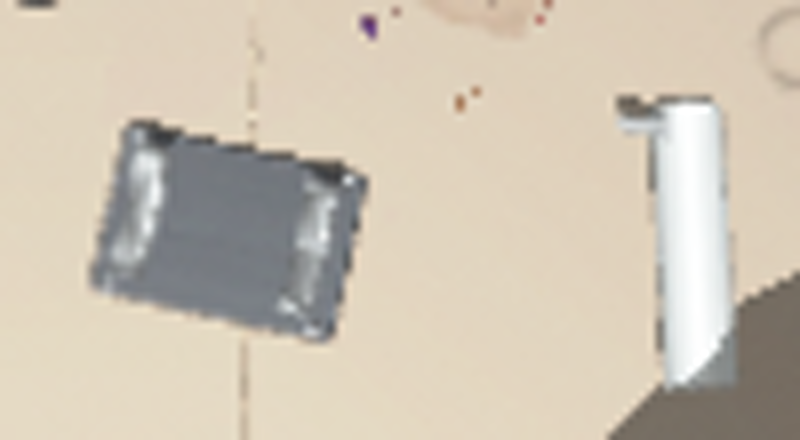

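View pics/crops.png

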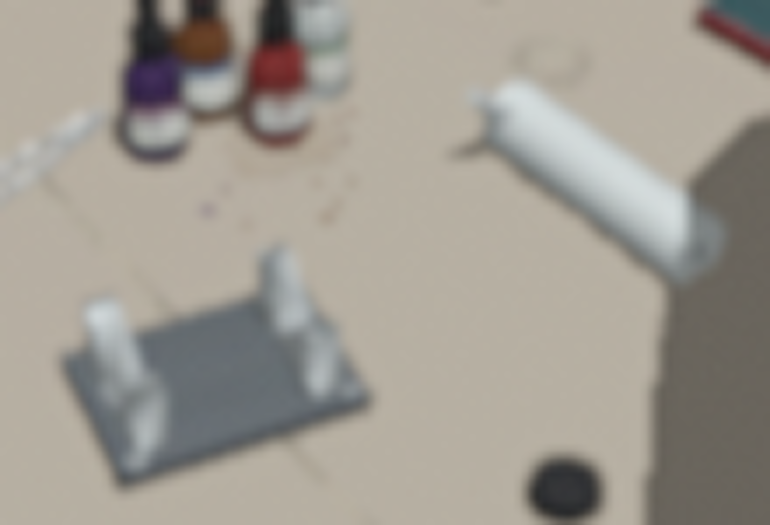

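The crop confirms it. The long silver spindle has its arm at the upper left end, and the rest is the grey steel one. I'll work out the hover move.

```bash
cat >> h.py <<'E'
def inc(p,yawdir=None):
    """shift in current tool axes to world p; yaw to align tool y with world direction yawdir (deg, mod 180)"""
    o=ctrl.get_obs();M=R.from_rotvec(o["orientation"]).as_matrix()
    d=M.T@(np.array(p)-o["ee_pos"]);y=None
    if yawdir is not None:
        v=M.T@np.array([np.cos(np.radians(yawdir)),np.sin(np.radians(yawdir)),0])
        y=np.degrees(np.arctan2(-v[0],v[1])); y=(y+90)%180-90
    print("t",round(o["t"],2),"ee",o["ee_pos"].round(1),"inc",d.round(1),"yaw",y,"q6",o["qpos"][5].round(2),"w",o["width"].round(1))
    return d,y
E
python3 - <<'E'
from h import *
t=pickle.load(open("top0.pkl","rb"))
# rod corners in full px from crop (8x, offset 195,170)
def px(u,v): return (195+(u+.5)/8-.5,170+(v+.5)/8-.5)
P=onz(t,[px(690,98),px(703,385)],16);print("rod ends",P.round(1),np.linalg.norm(P[1]-P[0]))
print("tip",onz(t,[px(620,110)],48).round(1))
Q=onz(t,[px(135,120),px(368,180),px(328,340),px(95,285)],20);print(Q.round(1),np.linalg.norm(Q-np.roll(Q,1,0),axis=1))
M=R.from_rotvec(ctrl.get_obs()["orientation"]).as_matrix();print(M.round(3))
d=P[0]-P[1];print("rodang",np.degrees(np.arctan2(d[1],d[0])))
inc([490,-108,250],np.degrees(np.arctan2(d[1],d[0]))+90)
E
```

```text
rod ends [[ 571.7 -106.7   16. ]
 [ 430.8 -115.3   16. ]] 141.19233342650716
tip [[561.3 -70.5  48. ]]
[[554.  165.3  20. ]
 [527.2  50.5  20. ]
 [448.7  68.   20. ]
 [472.8 182.2  20. ]] [ 82.99120505 117.89613107  80.46919675 116.7312354 ]
[[ 0.935  0.354 -0.   ]
 [ 0.354 -0.935  0.001]
 [ 0.    -0.001 -1.   ]]
rodang 3.487468934116871Traceback (most recent call last):
  File "<stdin>", line 10, in <module>
  File "h.py", line 35, in inc
    print("t",round(o["t"],2),"ee",o["ee_pos"].round(1),"inc",d.round(1),"yaw",y,"q6",o["qpos"][5].round(2),"w",o["width"].round(1))
                                                                                                                ^^^^^^^^^^^^^^^^
AttributeError: 'float' object has no attribute 'round'
```

```bash
sed -i 's/o\["qpos"\]\[5\].round(2)/round(float(o["qpos"][5]),2)/;s/o\["width"\].round(1)/round(float(o["width"]),1)/' h.py
python3 - <<'E'
from h import *
inc([490,-108,250],93.5)
E
```

```text
t 0.15 ee [ 221.1 -584.1  222.1] inc [ 420.  -350.2  -27.5] yaw 17.22733840941754 q6 -0.02 w 88.4
```

>>> move_arm:
  increments: [0,40,-33,-5,2,0,85,-71,-10,4,0,130,-108,-15,6,0,175,-146,-20,8,0,220,-183,-25,10,0,265,-221,-28,12,0,310,-258,-28,14,0,350,-292,-28,16,0,390,-325,-28,17,0,420,-350,-28,17,0,420,-350,-28,17,0,420,-350,-28,17]

```text
t: 1.65
ee_pos: [489.5, -108.4, 250.3]
orientation: [-3.139, -0.103, 0.002]
ft_force: [0.1, -0.2, -0.7]
width: 88.0
```

```bash
python3 - <<'E'
from h import *
im=grab("wrist");save(im,"pics/w1.png",s=1.5);pickle.dump(im,open("w1.pkl","wb"))
inc([490,-108,250],93.5)
E
```

```text
t 1.7 ee [ 489.4 -108.8  250.3] inc [ 0.6 -0.8  0.3] yaw 0.2001408380457974 q6 1.26 w 88.0
```

View pics/w1.png

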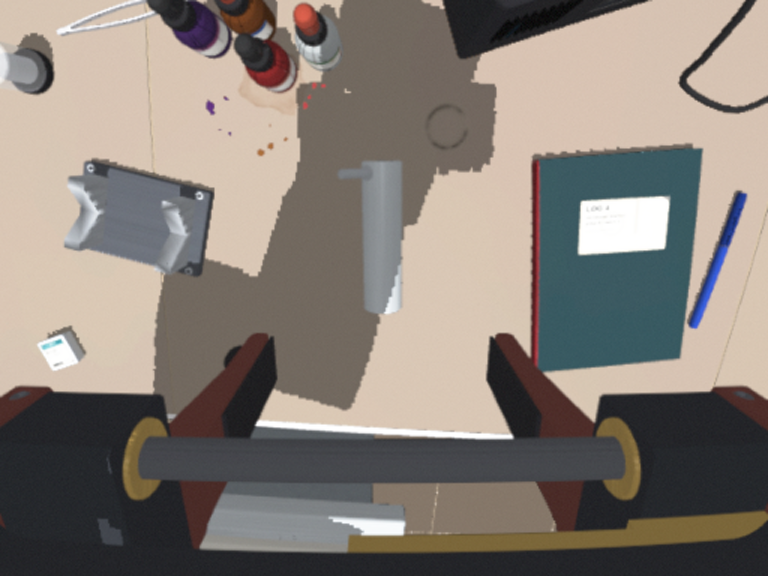

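Picture w1 shows the long rod at u 362–402, v 161–312, with its arm tip at (340,174). The grey rest's base has corners near (92,160), (213,188) and (197,275). I'll measure these.

```bash
python3 - <<'E'
from h import *
im=pickle.load(open("w1.pkl","rb"))
save(im,"pics/w1r.png",(225,95,285,220),4.7); save(im,"pics/w1v.png",(35,95,155,195),6.6)
print(np.array(im["pose"])[:3,3].round(1))
E
```

```text
[ 569.  -104.4  412.7]
```

View pics/w1r.png

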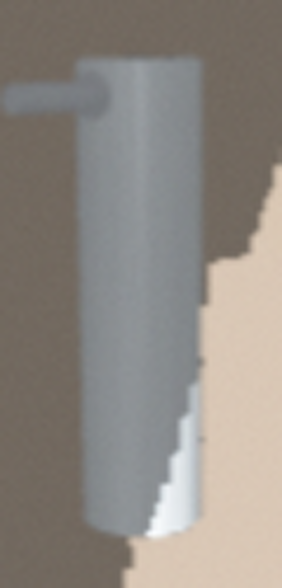

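View pics/w1v.png

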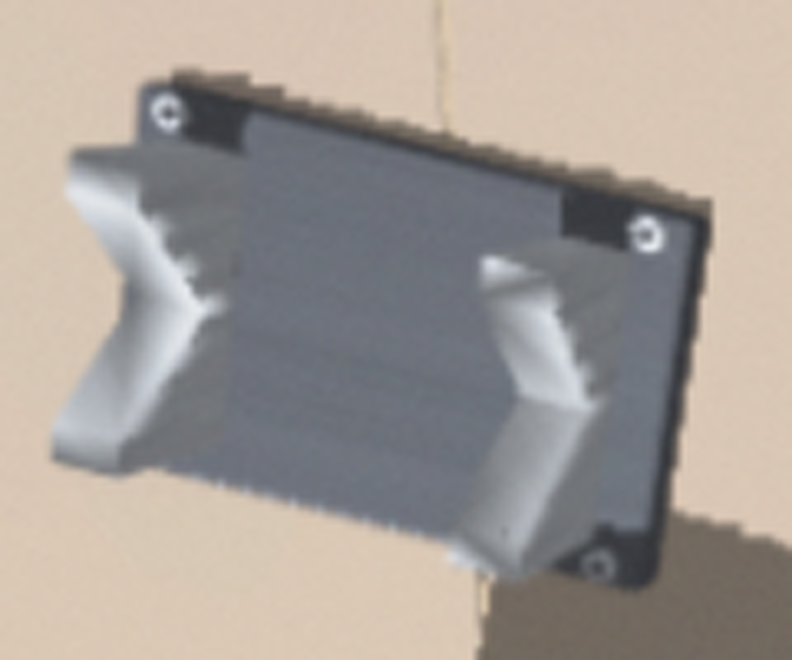

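```bash
python3 - <<'E'
from h import *
im=pickle.load(open("w1.pkl","rb"))
f=lambda u,v:(225+(u+.5)/4.7-.5,95+(v+.5)/4.7-.5)
g=lambda u,v:(35+(u+.5)/6.6-.5,95+(v+.5)/6.6-.5)
A=onz(im,[f(140,58)],20)[0];B=onz(im,[f(145,536)],32.4)[0]
print("far",A,"near",B,np.linalg.norm((A-B)[:2]))
C=onz(im,[f(140.5,100),f(143,500)],18);d=C[0]-C[1];a=np.degrees(np.arctan2(d[1],d[0]));print("axis",C.round(1),a)
u=np.array([np.cos(np.radians(a)),np.sin(np.radians(a))])
print("origin from far",A[:2]-72*u,"from near",B[:2]+66*u)
L=onz(im,[f(79,150),f(203,150)],18);print("width",np.linalg.norm(L[0]-L[1]))
print("tip",onz(im,[f(5,98)],14.4+34).round(1),"expect",(A[:2]-10*u+34*np.array([-u[1],u[0]])).round(1))
# rest: screws on plate top z=12
S=onz(im,[g(168,113),g(648,235),g(600,568)],12);print("screws",S.round(1),[np.linalg.norm(S[0]-S[1]),np.linalg.norm(S[1]-S[2])])
ctr=(S[0]+S[2])/2;print("ctr",ctr.round(1))
e=S[0]-S[1];print("groove ang",np.degrees(np.arctan2(e[1],e[0])))
# V bottoms: vertex lines inner edges; V bottom height = 50-18*sqrt2
z=50-18*np.sqrt(2)
V=onz(im,[g(215,305),g(125,290),g(597,405),g(520,400)],z);print("V bottoms",V.round(1))
Q=onz(im,[g(138,82),g(712,215),g(655,590)],12);print(Q.round(1),np.linalg.norm(Q[0]-Q[1]),np.linalg.norm(Q[1]-Q[2]), (Q[0]+Q[2])/2)
E
```

```text
far [ 566.8824257  -104.80738106   20.        ] near [ 429.96713232 -115.26870238   32.4       ] 137.3143721771131
axis [[ 555.4 -105.7   18. ]
 [ 436.4 -114.3   18. ]] 4.125138757509798
origin from far [ 495.06895487 -109.986706  ] from near [ 495.79614725 -110.52098785]
width 35.41427123040381
tip [[554.7 -70.2  48.4]] expect [554.5 -71.6]
screws [[546.5 164.   12. ]
 [526.2  61.1  12. ]
 [453.   75.5  12. ]] [np.float64(104.89207919864913), np.float64(74.55930842720352)]
ctr [499.8 119.7  12. ]
groove ang 78.80527318099278
V bottoms [[508.5 149.5  24.5]
 [510.6 169.1  24.5]
 [491.9  68.4  24.5]
 [492.   84.9  24.5]]
[[552.7 170.   12. ]
 [531.1  47.3  12. ]
 [448.8  63.4  12. ]] 124.64625225560177 83.84392272383542 [500.7261989  116.70783149  12.        ]
```

Measurements check out: rod length 137 mm (138 given), width 35.4 mm (36), and the arm tip is within 1.5 mm of where it should be. The rest's base measures 125x84 mm. The rod origin is at about (495.4,-110.2) at 4.1°, and the rest centre is at about (500.5,118) with the groove at 78–79°. Next I descend to grasp.

```bash
python3 - <<'E'
from h import *
inc([495.4,-110.2,3],94.1)
E
```

```text
t 1.7 ee [ 489.4 -108.8  250.3] inc [  6.1   2.  247.3] yaw -0.3998591794248796 q6 1.26 w 88.0
```

>>> move_arm:
  increments: [0,6,2,30,0,0,6,2,75,0,0,6,2,120,-0.4,0,6,2,165,-0.4,0,6,2,200,-0.4,0,6,2,225,-0.4,0,6,2,240,-0.4,0,6,2,247,-0.4,0,6,2,247,-0.4,0,6,2,247,-0.4]

```text
t: 2.95
ee_pos: [495.9, -110.4, 4.1]
orientation: [-3.139, -0.112, -0.001]
ft_force: [-0.7, 0.3, -0.9]
width: 88.1
```

```bash
python3 - <<'E'
from h import *
im=grab("wrist");save(im,"pics/w2.png",s=1.5)
inc([495.4,-110.2,3],94.1)
E
```

```text
t 3.0 ee [ 495.9 -110.4    4.1] inc [-0.5 -0.2  1.1] yaw 0.0040215521486572925 q6 1.26 w 87.7
```

View pics/w2.png

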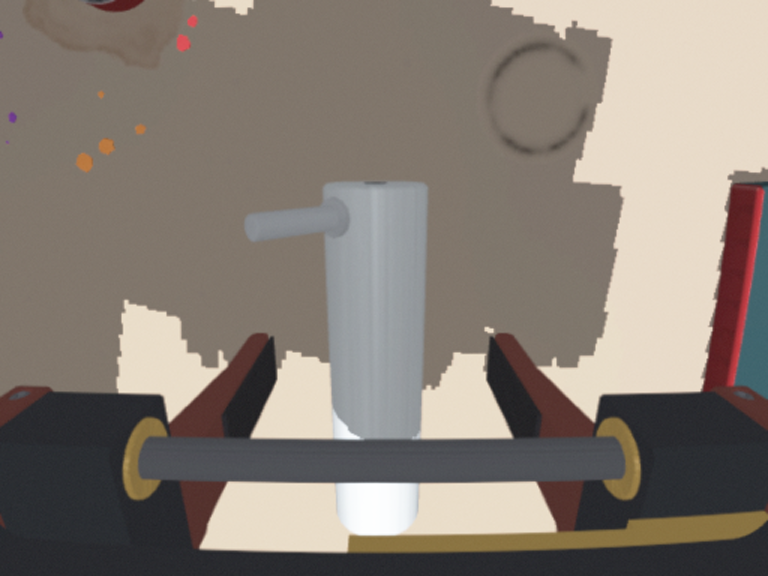

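Picture w2 shows the rod centred between the fingers, around column 375 of the 1.5x view, with its arm at (250,228) clear of the left finger. Next I close and lift.

>>> move_arm:
  increments: [80,0,0,0,0,140,0,0,0,0,200,0,0,0,0,255,0,0,0,0,255,0,0,0,0,255,0,0,0,0,255,0,0,-5,0,255,0,0,-25,0,255,0,0,-60,0,255,0,0,-100,0,255,0,0,-125,0,255,0,0,-125,0]

```text
t: 4.5
ee_pos: [497.0, -110.7, 130.8]
orientation: [3.139, 0.112, 0.007]
ft_force: [0.2, -0.2, -3.8]
width: 35.6
```

```bash
python3 - <<'E'
from h import *
im=grab("wrist");save(im,"pics/w3.png",s=1.5);pickle.dump(im,open("w3.pkl","wb"))
print(ctrl.get_obs()["ft_force"])
inc([500.5,118,130],78.5+90)
E
```

```text
[-0.63361102  0.89786207 -4.04441143]
t 4.55 ee [ 496.  -110.5  129.4] inc [  20.8 -227.6   -0.5] yaw -74.39880220105817 q6 1.26 w 35.6
```

View pics/w3.png

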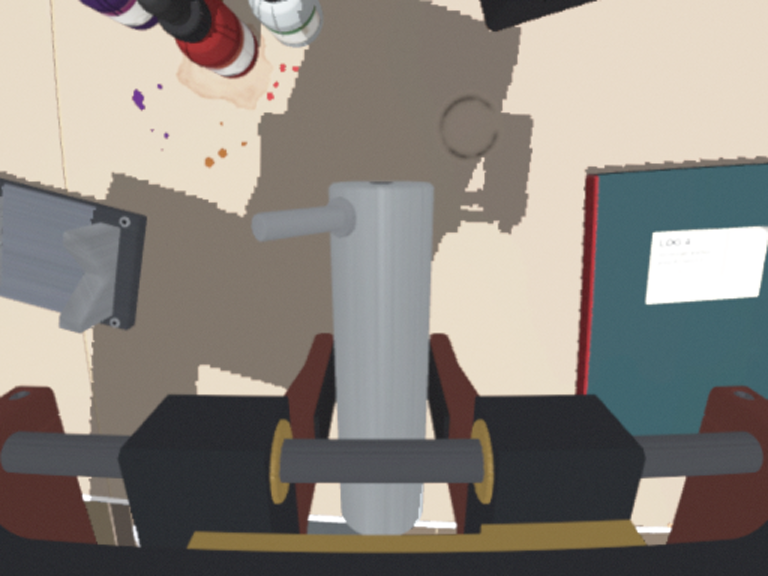

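The rod is held level (width 35.6 mm, about 4 N of load, as expected). I'll rotate and pause short of the rest for a second, nearer look at it.

```bash
python3 - <<'E'
from h import *
inc([485,0,170],78.5+90)
E
```

```text
t 4.55 ee [ 496.  -110.5  129.4] inc [  -3.  -111.   -40.6] yaw -74.39880220105817 q6 1.26 w 35.6
```

>>> move_arm:
  increments: [255,0,-6,-10,-5,255,0,-20,-20,-13,255,-1,-36,-30,-22,255,-1,-50,-40,-31,255,-2,-64,-41,-40,255,-2,-78,-41,-49,255,-3,-90,-41,-58,255,-3,-100,-41,-66,255,-3,-108,-41,-72,255,-3,-111,-41,-74.4,255,-3,-111,-41,-74.4,255,-3,-111,-41,-74.4]

```text
t: 6.05
ee_pos: [484.8, -0.2, 170.1]
orientation: [2.434, 1.986, 0.002]
ft_force: [-0.9, -0.6, -2.3]
width: 35.2
```

```bash
python3 - <<'E'
from h import *
im=grab("wrist");save(im,"pics/w4.png",s=1.5);pickle.dump(im,open("w4.pkl","wb"))
inc([500.5,118,130],78.5+90)
E
```

```text
t 6.1 ee [ 4.849e+02 -3.000e-01  1.702e+02] inc [119.   -8.5  40.2] yaw -0.07054465625742523 q6 0.18 w 35.8
```

View pics/w4.png

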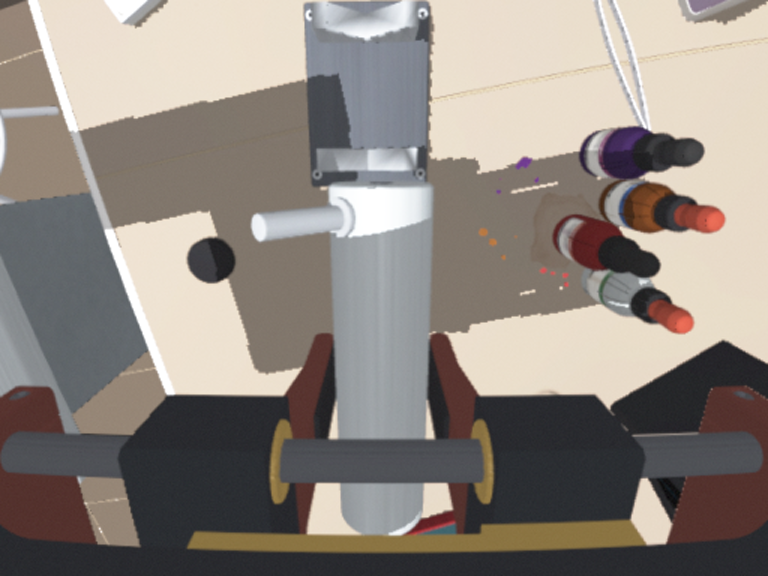

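Picture w4 shows all four base screws of the grey rest, near (309,14), (422,13), (419,175) and (317,176). The rod lines up with the groove by eye.

```bash
python3 - <<'E'
from h import *
im=pickle.load(open("w4.pkl","rb"))
save(im,"pics/w4v.png",(195,0,300,130),4.6)
E
```

```text
(no output)
```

View pics/w4v.png

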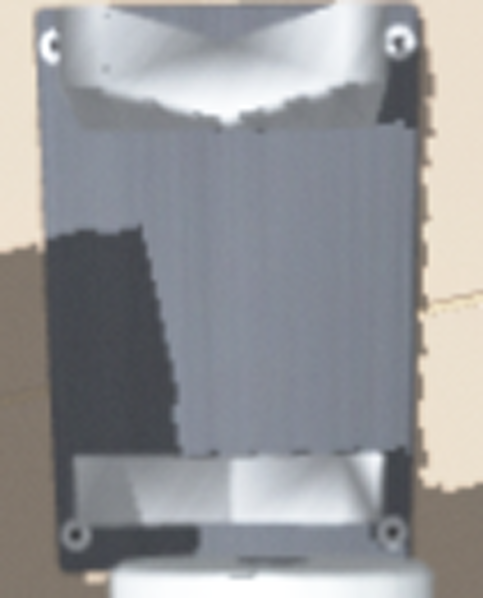

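```bash
python3 - <<'E'
from h import *
im=pickle.load(open("w4.pkl","rb"))
g=lambda u,v:(195+(u+.5)/4.6-.5,(v+.5)/4.6-.5)
S=onz(im,[g(50,45),g(400,42),g(392,532),g(76,535)],12)
print(S.round(1),np.linalg.norm(S-np.roll(S,1,0),axis=1).round(1),"ctr",S.mean(0).round(1))
e=S[0]+S[1]-S[2]-S[3];print(np.degrees(np.arctan2(e[1],e[0])))
V=onz(im,[g(229,122),g(233,455),g(233,523)],24.5);print(V.round(1));e=V[0]-V[1];print(np.degrees(np.arctan2(e[1],e[0])))
# plate at gap side: inner faces at +-35
print("inner mid",((V[0]+V[1])/2).round(1),np.linalg.norm(V[0]-V[1]))
# held rod axis line at z~ 170.2+19-4.. 
o=ctrl.get_obs();M=R.from_rotvec(o["orientation"]).as_matrix();print("tool x ang",np.degrees(np.arctan2(M[1,0],M[0,0])))
f=lambda u,v:(u/1.5-.17,v/1.5-.17)
zr=170.2+10.3; 
C=onz(im,[f(381,240),f(382,480)],zr+3);e=C[0]-C[1];print(C.round(1),np.degrees(np.arctan2(e[1],e[0])))
print("far end",onz(im,[f(381,184)],zr+10), "tcp+72u",o["ee_pos"]+72*M[:,0])
E
```

```text
[[472.7 178.   12. ]
 [547.3 163.1  12. ]
 [526.6  60.6  12. ]
 [453.7  74.9  12. ]] [104.8  76.1 104.6  74.3] ctr [500.1 119.2  12. ]
79.08112761917873
[[507.3 151.6  24.5]
 [493.9  84.7  24.5]
 [490.9  70.3  24.5]]
78.70700428162596
inner mid [500.6 118.1  24.5] 68.13591629025962
tool x ang 78.4294553898511
[[495.5  49.3 183.5]
 [475.4 -50.7 183.5]] 78.61483051911218
far end [[499.40269209  68.40487222 190.5       ]] tcp+72u [499.31948205  70.28432787 170.23624001]
```

Two views agree: rest centre (500.4,118.5), groove 78.8°. Go above, then down.

```bash
python3 - <<'E'
from h import *
inc([500.5,119,60],78.8+90)
E
```

```text
t 6.1 ee [ 4.849e+02 -3.000e-01  1.702e+02] inc [119.9  -8.8 110.2] yaw -0.3705448535013147 q6 0.18 w 35.8
```

>>> move_arm:
  increments: [255,15,-1,5,-0.4,255,40,-3,15,-0.4,255,65,-5,25,-0.4,255,90,-7,35,-0.4,255,110,-8,50,-0.4,255,118,-9,65,-0.4,255,120,-9,80,-0.4,255,120,-9,95,-0.4,255,120,-9,105,-0.4,255,120,-9,110,-0.4,255,120,-9,110,-0.4]

```text
t: 7.48
ee_pos: [500.2, 118.8, 60.0]
orientation: [2.427, 1.994, 0.001]
ft_force: [-0.4, -0.2, -2.2]
width: 35.4
```

```bash
python3 - <<'E'
from h import *
im=grab("wrist");save(im,"pics/w5.png",s=1.5)
print(ctrl.get_obs()["ft_force"])
inc([500.5,119,41],78.8+90)
s=grab("scene");save(s,"pics/s5.png",(190,150,320,260),6)
E
```

```text
[-0.33547359 -0.46910867 -2.35145548]
t 7.53 ee [500.5 119.   60.4] inc [ 0.   0.  19.4] yaw 0.008698845584291348 q6 0.41 w 35.6
```

View pics/w5.png

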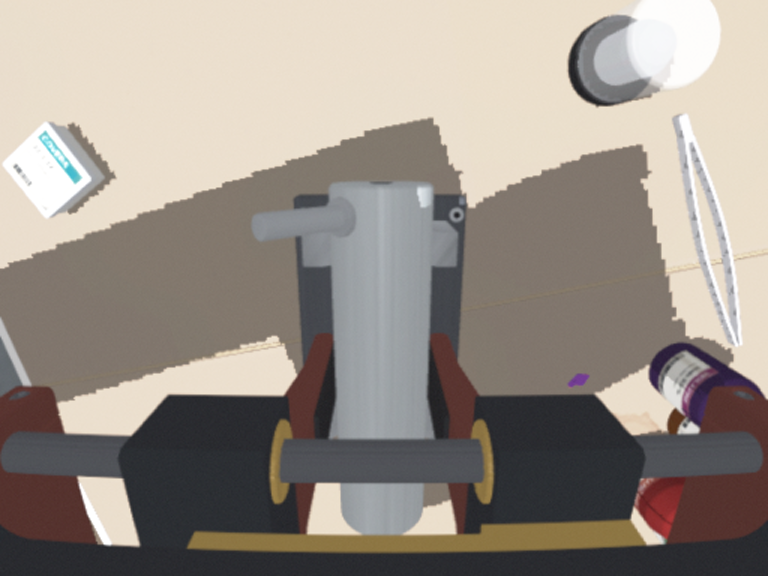

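View pics/s5.png

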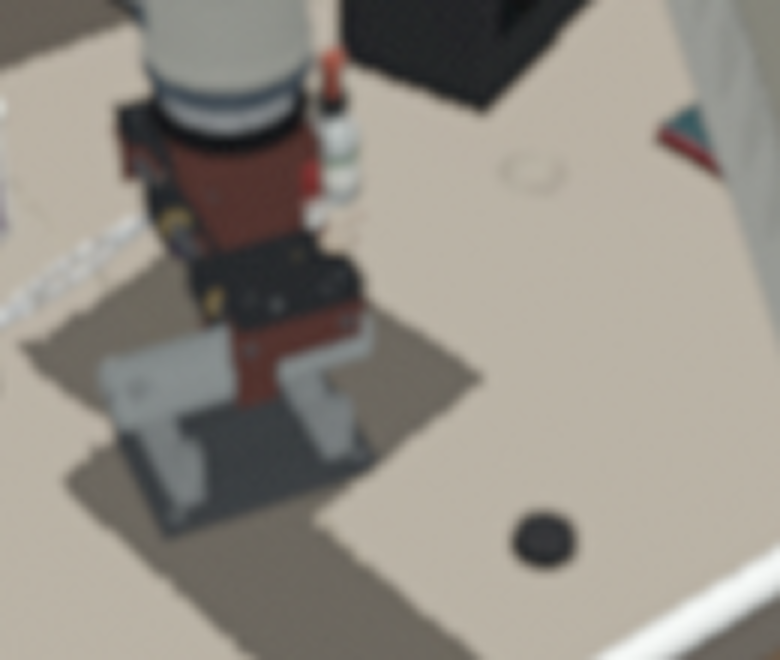

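Picture w5 shows the rod above both V's with the arm beyond the far plate. Scene crop s5 shows a bottle at (335,130) near the gripper body, so I'll check that clearance.

```bash
python3 - <<'E'
from h import *
im=pickle.load(open("w4.pkl","rb"));im1=pickle.load(open("w1.pkl","rb"))
f=lambda u,v:(u/1.5-.17,v/1.5-.17)
# cap tops: w4 red(650,265) ; clear/orange-cap (683,322); w1: red cap(245,42), clear cap (305,12)
for n,a,b in(("redbottle",(650,265),(245,42)),("clear",(683,322),(305,12)),("base red",(560,228),(280,85))):
    c1,d1=ray(im,[f(*a)]);c2,d2=ray(im1,[f(*b)])
    A=np.c_[d1[0],-d2[0]];x=np.linalg.lstsq(A,c2-c1,rcond=None)[0];p=c1+d1[0]*x[0];q=c2+d2[0]*x[1];print(n,((p+q)/2).round(),np.linalg.norm(p-q).round(1))
u=np.array([np.cos(np.radians(78.8)),np.sin(np.radians(78.8))])
E
```

```text
redbottle [638. -10. 101.] 0.6
clear [658. -49. 101.] 0.2
base red [630.  -6. -13.] 4.6
```

The bottles stand at x ≥ 620 with tops at 101 mm, and the body comes down no lower than about 120 mm, so it is clear. Lower.

>>> move_arm:
  increments: [255,0,0,6,0,255,0,0,12,0,255,0,0,16,0,255,0,0,18.5,0,255,0,0,20,0,255,0,0,20,0]

```text
t: 8.32
ee_pos: [500.4, 119.1, 40.5]
orientation: [2.427, 1.994, 0.002]
ft_force: [-0.6, -0.8, -2.7]
width: 35.3
```

>>> move_arm:
  increments: [255,0,0,1,0,255,0,0,1.5,0,255,0,0,1.5,0]

```text
t: 8.7
ee_pos: [499.7, 119.2, 39.5]
orientation: [-2.427, -1.994, -0.001]
ft_force: [-5.6, 0.8, 6.4]
width: 35.6
```

Contact is felt (Fz up by 9 N). Release and rise.

>>> move_arm:
  increments: [160,0,0,1.5,0,100,0,0,1,0,40,0,0,0,0,0,0,0,0,0,0,0,0,0,0,0,0,0,0,0,0,0,0,-30,0,0,0,0,-75,0,0,0,0,-110,0,0,0,0,-120,0]

```text
t: 9.95
ee_pos: [500.9, 119.4, 161.5]
orientation: [2.426, 1.993, 0.006]
ft_force: [-0.3, -0.6, 0.1]
width: 87.7
```

```bash
python3 - <<'E'
from h import *
im=grab("wrist");save(im,"pics/w6.png",s=1.5);pickle.dump(im,open("w6.pkl","wb"))
o=ctrl.get_obs();print(o["ft_force"],o["ee_pos"],o["width"],o["t"])
E
```

```text
[ 1.06236843  0.40230277 -0.30568775] [500.70093946 119.33201695 161.41714376] 87.91062310877211 10.0
```

View pics/w6.png

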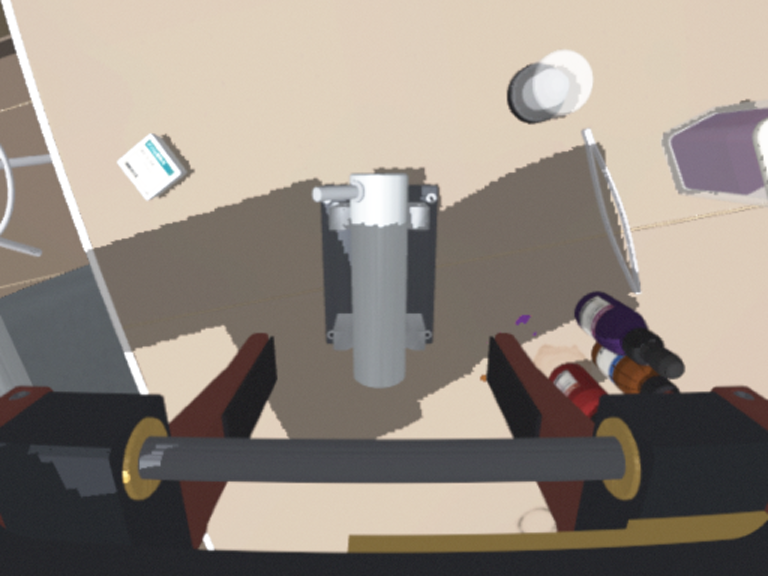

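Picture w6 shows the rod lying across both V's, with ends at v 174 and 386 and the arm tip at (316,194), still leaning to the robot side.

```bash
cat >> h.py <<'E'
f15=lambda u,v:(u/1.5-.17,v/1.5-.17)
SEAT=np.array([500.5,118.5,50]);U=np.array([np.cos(np.radians(78.8)),np.sin(np.radians(78.8)),0]);L=np.array([-U[1],U[0],0])
E
python3 - <<'E'
from h import *
im=pickle.load(open("w6.pkl","rb"))
A=onz(im,[f15(379,174)],60)[0];B=onz(im,[f15(380,387)],68)[0];C=onz(im,[f15(379,215),f15(380,370)],54);e=C[0]-C[1]
print(A.round(1),B.round(1),np.linalg.norm(A-B),"ang",np.degrees(np.arctan2(e[1],e[0])))
print("origin",A-72*U,B+66*U, "lateral",((C.mean(0)-SEAT)@L).round(1))
T=onz(im,[f15(315,194)],84)[0];print("tip rel seat: along",(T-SEAT)@U,"lean",(T-SEAT)@L)
# plane intersect: tip in plane x=62 along groove -> lateral,height
c,d=ray(im,[f15(315,194)]);s=((SEAT+62*U-c)@U)/(d[0]@U);p=c+d[0]*s;print("tip by plane lat,z",(p-SEAT)@L,p[2])
E
```

```text
[514.  187.5  60. ] [487.8  53.   68. ] 137.21923980714226 ang 79.06716743945624
origin [500.04036892 116.840852    60.        ] [500.65433566 117.75380691  68.        ] lateral -0.1
tip rel seat: along 60.50710912512102 lean 35.07009053610198
tip by plane lat,z 32.18559135333774 103.66568541766227
```

Criterion 1 looks satisfied: the origin is within about 2 mm of the seat, the axis at 79°, and the arm at about 45° (tip 35 mm to the side). Next I check the height of the lilac bottle, then straddle the pin with open jaws.

```bash
python3 - <<'E'
from h import *
t=pickle.load(open("top0.pkl","rb"));s=pickle.load(open("scene0.pkl","rb"))
# lilac bottle cap: top view (321,193), scene (268,252)
c1,d1=ray(t,[f15(320,192)]);c2,d2=ray(s,[f15(269,252)])
x=np.linalg.lstsq(np.c_[d1[0],-d2[0]],c2-c1,rcond=None)[0];p=c1+d1[0]*x[0];q=c2+d2[0]*x[1];print("lilac",((p+q)/2).round(),np.linalg.norm(p-q).round(1))
inc(SEAT+61.5*U+0*L+np.array([0,0,30]),168.8)
inc(np.r_[(SEAT+61.5*U)[:2],100],168.8)
inc(np.r_[(SEAT+61.5*U)[:2],74],168.8)
E
```

```text
lilac [763. 158.  86.] 4.4
t 10.0 ee [500.7 119.3 161.4] inc [60.5 -0.3 81.5] yaw 0.010709560729338818 q6 0.41 w 87.9
t 10.0 ee [500.7 119.3 161.4] inc [60.5 -0.2 61.5] yaw 0.010709560729338818 q6 0.41 w 87.9
t 10.0 ee [500.7 119.3 161.4] inc [60.5 -0.3 87.5] yaw 0.010709560729338818 q6 0.41 w 87.9
```

>>> move_arm:
  increments: [0,20,0,0,0,0,45,0,0,0,0,60,0,5,0,0,60.5,0,25,0,0,60.5,0,50,0,0,60.5,0,70,0,0,60.5,0,82,0,0,60.5,0,87,0,0,60.5,0,87,0]

```text
t: 11.12
ee_pos: [512.7, 178.9, 74.3]
orientation: [2.426, 1.994, 0.005]
ft_force: [1.2, 0.2, -0.1]
width: 87.6
```

```bash
python3 - <<'E'
from h import *
im=grab("wrist");save(im,"pics/w7.png",s=1.5);pickle.dump(im,open("w7.pkl","wb"))
o=ctrl.get_obs();print(o["ft_force"],o["ee_pos"],o["width"],o["t"])
inc(np.r_[(SEAT+61.5*U)[:2],74],168.8)
E
```

```text
[-0.01329343  1.09331741 -0.49525255] [512.97456636 178.89900586  74.73218117] 88.34211926006681 11.175
t 11.18 ee [513.  178.9  74.7] inc [-0.2 -0.5  0.7] yaw 0.008539405233392472 q6 0.51 w 88.3
```

View pics/w7.png

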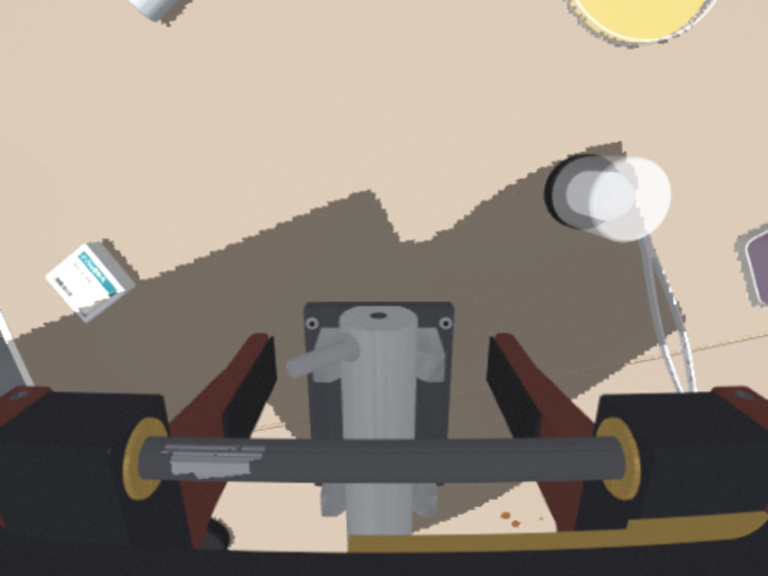

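Picture w7 shows the arm tip at (290,368) between the jaws, with the left pad at about (262,370) just outside it. Next I push along +y of the tool.

>>> move_arm:
  increments: [0,0,4,0,0,0,0,8,0,0,0,0,12,0,0,0,0,16,0,0,0,0,20,0,0,0,0,24,0,0,0,0,28,0,0,0,0,28,0,0]

```text
t: 12.18
ee_pos: [540.9, 173.5, 74.9]
orientation: [2.426, 1.993, 0.007]
ft_force: [-0.5, 1.1, -0.3]
width: 87.7
```

```bash
python3 - <<'E'
from h import *
im=grab("wrist");save(im,"pics/w8.png",s=1.5);pickle.dump(im,open("w8.pkl","wb"))
o=ctrl.get_obs();print(o["ft_force"],o["ft_force"]@L,o["width"],o["t"],"lat",(o["ee_pos"]-SEAT)@L, "pad", (o["ee_pos"]-SEAT)@L+o["width"]/2)
E
```

```text
[-0.02721012  0.07840453 -0.41590513] 0.041920758136975655 87.39348846686144 12.225 lat -28.721491106462498 pad 14.975253126968223
```

View pics/w8.png

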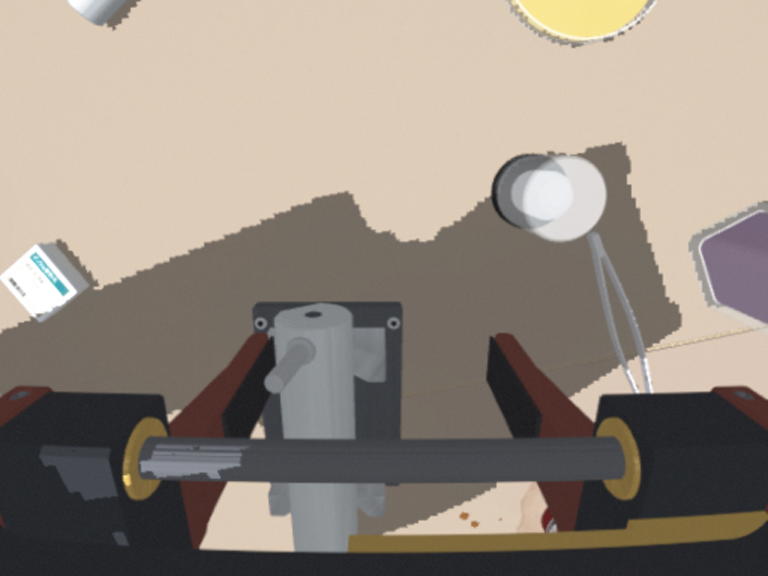

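Picture w8 shows the arm rolling with the push, its tip now at (275,383) and still leaning slightly. I continue in small steps.

>>> move_arm:
  increments: [0,0,2,0,0,0,0,4,0,0,0,0,6,0,0,0,0,7.5,0,0,0,0,7.5,0,0]

```text
t: 12.85
ee_pos: [548.1, 172.0, 74.8]
orientation: [2.426, 1.993, 0.006]
ft_force: [1.1, 0.9, 0.1]
width: 87.8
```

```bash
python3 - <<'E'
from h import *
im=grab("wrist");save(im,"pics/w9.png",s=1.5);pickle.dump(im,open("w9.pkl","wb"))
o=ctrl.get_obs();print(o["ft_force"],o["ft_force"]@L,o["width"],o["t"],"lat",(o["ee_pos"]-SEAT)@L, "pad", (o["ee_pos"]-SEAT)@L+o["width"]/2)
E
```

```text
[ 0.90235408  0.16585893 -0.42865187] -0.8529533866001685 87.71090484701708 12.9 lat -36.238834336058936 pad 7.616618087449602
```

View pics/w9.png

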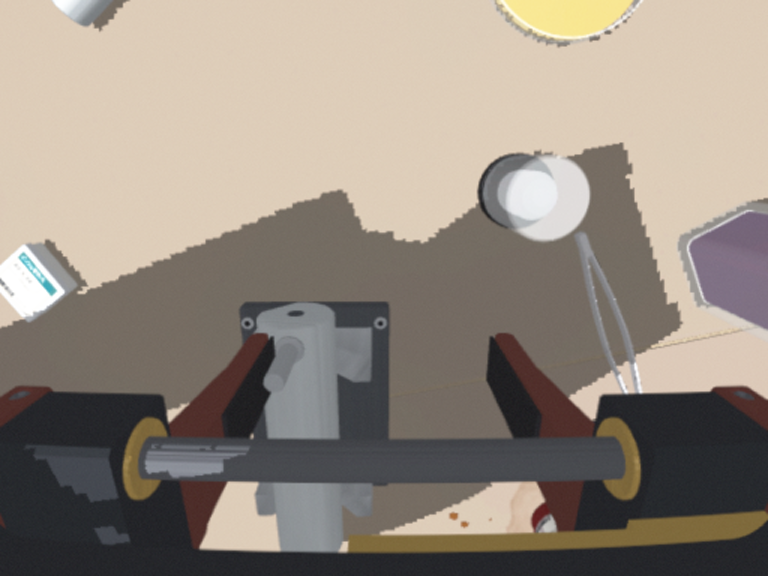

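Picture w9 shows the arm nearly upright and the flat side dropping, with the pin from (292,348) to tip (275,381). I'll measure its lean.

```bash
cat >> h.py <<'E'
def lean(im,tip,s=61.5):
    c,d=ray(im,[f15(*tip)]);k=((SEAT+s*U-c)@U)/(d[0]@U);p=c+d[0]*k
    return (p-SEAT)@L,p[2]
E
python3 - <<'E'
from h import *
for f,tip in(("w7",(292,368)),("w8",(275,383)),("w9",(276,382))):
    im=pickle.load(open(f+".pkl","rb"));print(f,[lean(im,tip,s) for s in(60,62)])
im=pickle.load(open("w9.pkl","rb"));save(im,"pics/w9c.png",(150,190,250,265),7)
E
```

```text
w7 [(np.float64(34.634941946589535), np.float64(82.1274103016608)), (np.float64(33.755090358634526), np.float64(86.02082599834611))]
w8 [(np.float64(10.00451074391283), np.float64(94.48067203029916)), (np.float64(9.026380690503343), np.float64(98.0768033172445))]
w9 [(np.float64(2.4285707394365517), np.float64(93.84376091328687)), (np.float64(1.4545953278014445), np.float64(97.4576828256136))]
```

View pics/w9c.png

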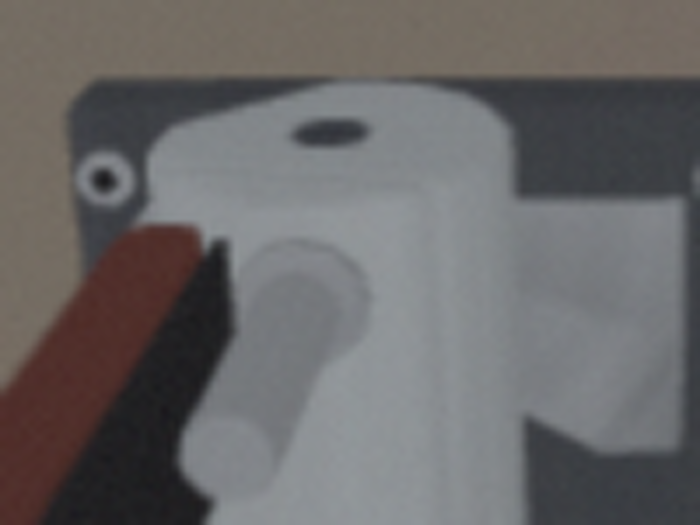

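The tip is at lateral 2.0±0.5 mm and z about 96, against 2.5 and 95.5 expected when upright and bedded. The crop shows the flat facing down-left, parallel to the V face. I'll give one small nudge to feel the bedding, then back off and rise.

>>> move_arm:
  increments: [0,0,0.7,0,0,0,0,1.5,0,0,0,0,1.5,0,0]

```text
t: 13.28
ee_pos: [549.4, 171.7, 74.8]
orientation: [2.426, 1.993, 0.006]
ft_force: [-0.4, -0.1, 0.5]
width: 87.6
```

```bash
python3 - <<'E'
from h import *
im=grab("wrist");save(im,"pics/w10.png",(150,190,250,265),7)
pickle.dump(im,open("w10.pkl","wb"))
o=ctrl.get_obs();print(o["ft_force"],o["ft_force"]@L,o["t"],"pad", (o["ee_pos"]-SEAT)@L+o["width"]/2)
E
```

```text
[-1.02838301 -0.03119773  0.37769186] 1.0027379401843557 13.325 pad 6.209541506697597
```

View pics/w10.png

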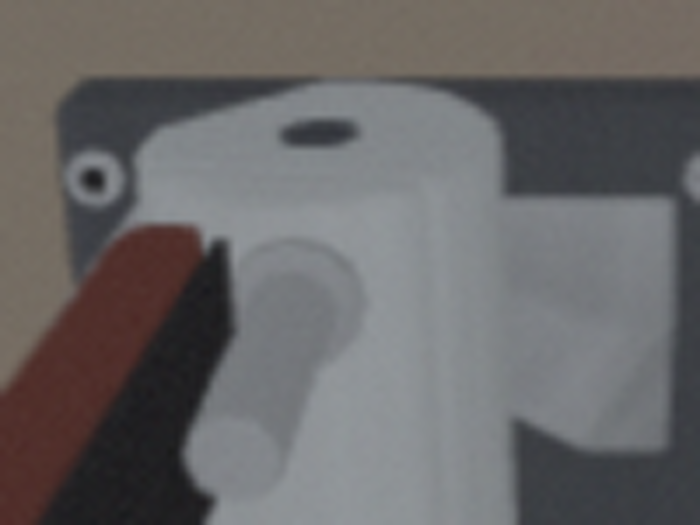

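```bash
python3 - <<'E'
from h import *
def ln(im,uv,s):
    c,d=ray(im,[uv]);k=((SEAT+s*U-c)@U)/(d[0]@U);p=c+d[0]*k;return (p-SEAT)@L,p[2]
for f,t,b,h in(("w9",(227,455),(303,305),(330,133)),("w10",(232,458),(298,303),(318,133))):
    im=pickle.load(open(f+".pkl","rb"))
    P=lambda q:(150+(q[0]+.5)/7-.5,190+(q[1]+.5)/7-.5)
    print(f,"tip",ln(im,P(t),61.5),"hole axis",ln(im,P(h),71.5))
E
```

```text
w9 tip (np.float64(2.6881442259256767), np.float64(96.64698438457614)) hole axis (np.float64(2.554387914210485), np.float64(50.31375355667913))
w10 tip (np.float64(0.8075617936677969), np.float64(97.17845964971585)) hole axis (np.float64(2.37071661267457), np.float64(50.426252669393364))
```

In w9 the tip and the axis hole sit at the same lateral position (2.7 and 2.55 mm), so the arm is upright. w10 is within 2°. I back off and rise.

>>> move_arm:
  increments: [0,0,-3,0,0,0,0,-9,0,0,0,0,-16,0,0,0,0,-20,-10,0,0,0,-20,-40,0,0,0,-20,-80,0,0,0,-20,-100,0,0,0,-20,-100,0]

```text
t: 14.32
ee_pos: [530.5, 175.9, 176.9]
orientation: [2.425, 1.992, 0.012]
ft_force: [0.6, 0.4, -0.7]
width: 87.8
```

```bash
python3 - <<'E'
from h import *
im=grab("wrist");save(im,"pics/w11.png",s=1.5);save(im,"pics/w11c.png",(190,130,290,205),7);pickle.dump(im,open("w11.pkl","wb"))
o=ctrl.get_obs();print(o["ft_force"],o["ee_pos"],o["t"])
E
```

```text
[-0.01880792 -0.65851556  0.14854746] [529.57691206 175.57767042 175.50935268] 14.375
```

View pics/w11.png

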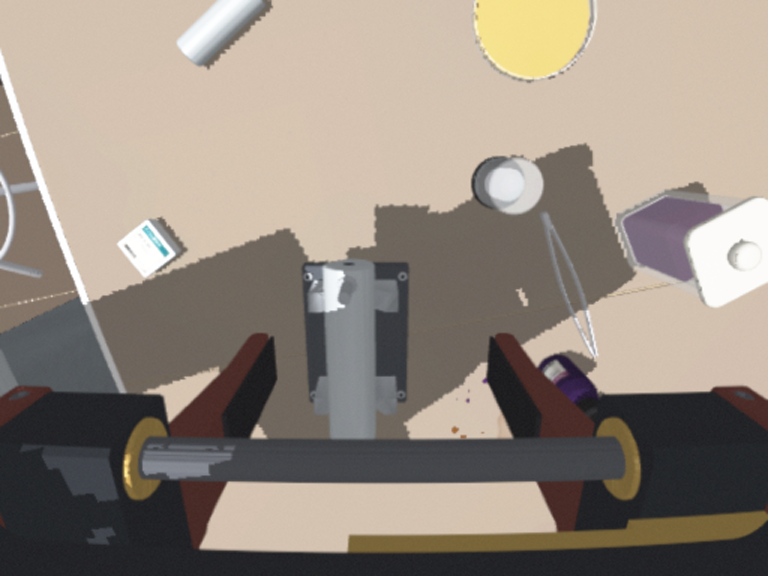

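View pics/w11c.png

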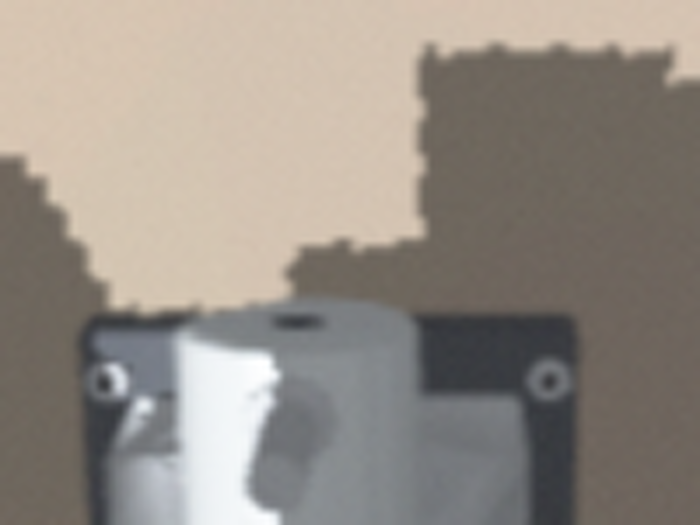

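```bash
python3 - <<'E'
from h import *
im=pickle.load(open("w11.pkl","rb"))
inc([SEAT[0],SEAT[1]-15,190],None)
im=grab("scene");save(im,"pics/s11.png",(190,150,320,260),6)
im=grab("top");save(im,"pics/t11.png",(100,110,300,260),4)
E
```

```text
t 14.38 ee [529.6 175.6 175.5] inc [-76.3 -14.5 -14.8] yaw None q6 0.49 w 87.7
```

View pics/s11.png

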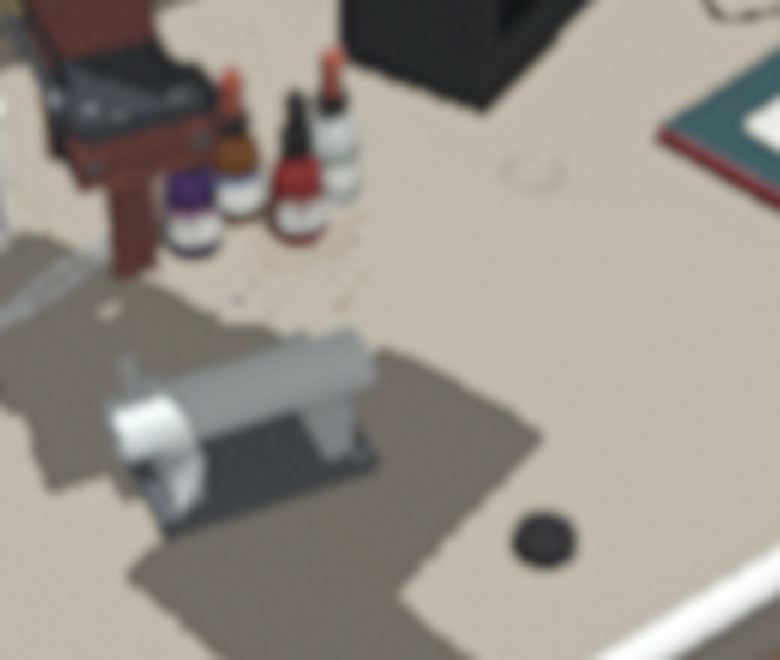

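Crop w11c shows the pin tip at about (275,482) and the axis hole at (300,321). Crop s11 shows the arm standing up at (128,370). I'll move over the rest for a clearer measurement.

>>> move_arm:
  increments: [0,-15,-3,-5,0,0,-40,-8,-10,0,0,-62,-12,-15,0,0,-76,-15,-20,0,0,-76,-15,-20,0,0,-76,-15,-20,0]

```text
t: 15.22
ee_pos: [499.5, 103.8, 194.0]
orientation: [2.427, 1.993, 0.005]
ft_force: [0.2, 0.8, -0.2]
width: 88.1
```

```bash
python3 - <<'E'
from h import *
im=pickle.load(open("w11.pkl","rb"))
def ln(im,uv,s):
    c,d=ray(im,[uv]);k=((SEAT+s*U-c)@U)/(d[0]@U);p=c+d[0]*k;return (p-SEAT)@L,p[2]
P=lambda q:(190+(q[0]+.5)/7-.5,130+(q[1]+.5)/7-.5)
print("tip",ln(im,P((275,482)),61.5),"hole",ln(im,P((300,321)),71.5))
im=grab("wrist");save(im,"pics/w12.png",s=1.5);pickle.dump(im,open("w12.pkl","wb"));save(im,"pics/w12c.png",(200,90,300,165),7);
o=ctrl.get_obs();print(o["ee_pos"],o["t"])
E
```

```text
tip (np.float64(2.7349552079548647), np.float64(97.06992162782234)) hole (np.float64(2.3054353056447963), np.float64(51.160836013412734))
[499.49050001 103.93407099 193.8705097 ] 15.275
```

View pics/w12.png

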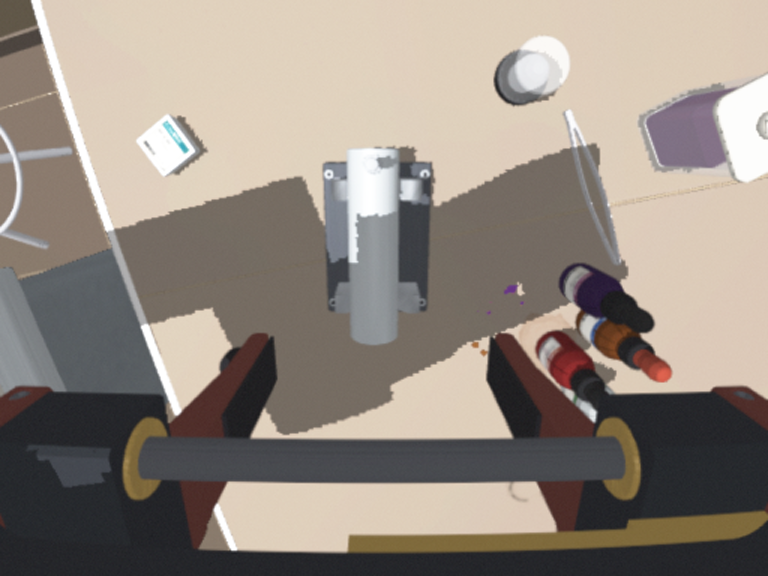

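View pics/w12c.png

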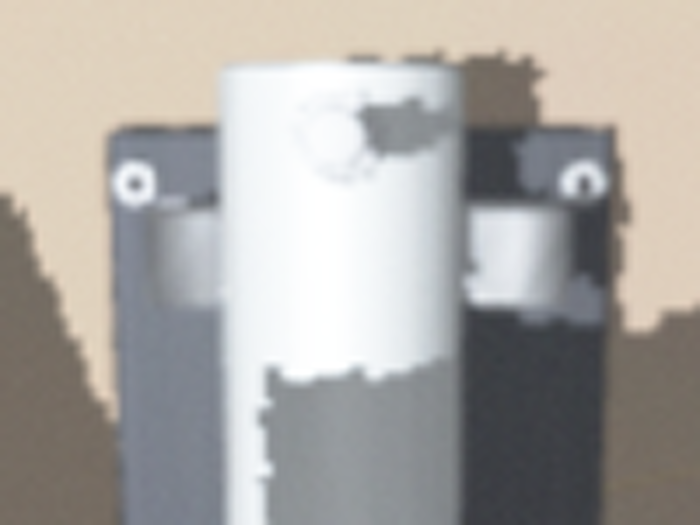

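Pictures w12 and w12c show the pin seen end-on at crop (335,135), so the arm is upright, and the rod across both V's with ends at v 149 and 344. One last numeric check, then hand in.

```bash
python3 - <<'E'
from h import *
im=pickle.load(open("w12.pkl","rb"))
A=onz(im,[f15(373,149)],60)[0];B=onz(im,[f15(374,344)],65)[0];C=onz(im,[f15(373,190),f15(374,330)],50);e=C[0]-C[1]
print("len",np.linalg.norm((A-B)[:2]),"ang",np.degrees(np.arctan2(e[1],e[0])),"along",(A-72*U-SEAT)@U,(B+66*U-SEAT)@U,"lat",(C.mean(0)-SEAT)@L)
t=grab("top");a=t["frame"].astype(int);b=pickle.load(open("top0.pkl","rb"))["frame"].astype(int)
print("short area change",np.abs(a-b)[195:222,148:172].mean())
o=ctrl.get_obs();print(o["t"],o["qvel"].round(3),o["ft_force"].round(1))
ctrl.close_job()
E
```

```text
len 136.65141299821312 ang 78.87396268672317 along -2.271590696144046 -0.9230036701334854 lat 2.643039534182805
short area change 7.633744855967078
15.325 [ 0.003  0.002  0.002 -0.    -0.001 -0.001] [-0.2 -1.4 -0.1]
the job is handed in; nothing more can be done
```

I laid the long silver spindle across both V's of the grey rest with its arm leaning about 45° and released it. Then I rolled it by its arm tip with an open jaw until the arm stood upright, drew the gripper clear and handed in at t = 15.3 s.

**Last checks**
- **Position:** the spindle's origin is about 1–2 mm along the groove from the seat and 2.6 mm towards the side it leaned; about 2.5 mm is expected once the flat is bedded.
- **Alignment:** its axis is at 78.9°, against 78.8° measured for the groove.
- **Arm:** it is upright to within about 1°, with the tip and the axis hole at lateral 2.7 and 2.3 mm.
- **Robot:** it is clear of everything, with no contact force beyond noise (about 1 N).

**Weaker points**
- **Heights:** camera heights read 1.5–4 mm high, within calibration error. The bedding is therefore judged from the sideways shift and the flat's orientation, not from height.
- **Push force:** it stayed within sensor noise, so I did not feel the flat bed. The last nudge showed the arm about 2° past upright; it settled back after release.
- **Short spindle:** I never went near it. A comparison of the top view there before and after showed a small change (mean 7.6 grey levels). I put that down to lighting or shadow but did not re-measure the spindle's position.

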